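Unscrew the jar of primer

ROBOT

A 6-joint arm with a two-finger parallel gripper is mounted at the origin on the work surface; the furniture and walls round the work are solid. World frame = base frame: x ahead of the robot, y to its left, z up, the work surface at z = 0. Lengths are in m, angles in rad, forces in N, time in s.
With the tool pointing down it reaches from about 0.35 to 0.975 m from the base axis. Payload 4.9 kg.
Tool frame: the origin (TCP) lies on the centre line of the jaws, within the pads' length; the fingertips stand manip.tip_reach ahead of it and the grasp point (between the pads) is the TCP (manip.tip_reach is the distance from the TCP to the fingertips, in m); z points along the fingers, y is the line along which they close (so a half turn about z gives the same grasp; the last joint's range is limited). The gripper opens to 85 mm and grips with 20 to 120 N. Pads are 22 mm wide; open, the fingers measure 114 mm over their backs; the gripper's body (76 mm by 85 mm) begins 54 mm behind the grasp point. The pads swing forward as they close: fully open they stand 13 mm farther back than shut.
Start: joints at [-1.352, 0.053, 1.613, -0, 1.476, -0.119], TCP at [0.207, -0.59, 0.25] pointing down, gripper open.
Joint ranges: [-3.01, 3.01], [-1.01, 2.22], [0.06, 2.58], [-1.02, 4.17], [0.09, 2.62], [-3.14, 3.14]. Speed limits (rad/s): [2.57, 2.57, 3.14, 3.14, 3.14, 3.14].

INTERFACE

Orientations are given as a unit quaternion [w, x, y, z].
In Python, from plant import manip gives the robot as it stands. The module is installed in compiled form; this text tells all that it offers.
- The arm moves only by the tool move_arm, never from a script. Its argument "rows" is a list of rows, each a list of 7 numbers: the shift along the tool's x, y, z in cm, then the turn, a rotation vector about the tool's x, y, z in degrees, then the opening, from -1 (shut) to 1 (fully open). In form: [[tx, ty, tz, ax, ay, az, jaw], ...]. A call has 1 to 20 rows; each row shifts and turns the commanded pose from where the row before left it, along the tool's axes as they then stand; what a row does not reach is not made up. A row lasts 1/12 s, in which the tool goes at most 41.7 mm and 7.16 degrees, less where a joint would pass 70% of its speed; a pose out of reach is approached as far as the arm can. A call is refused whole if a number of a shift passes 4.17 or a number of a turn 7.16, either way. A call with a gripper value outside its range is refused whole. The fingers move at their own pace and stop on an object; the grip force is fixed at half the most. Time passes only in rows, so rows that do not move let the fingers close. It gives the time, the measured TCP pose, the force, the opening and the grip force at its end, in the units of the state.
- manip.state(): the state, without advancing time (a new reading comes with each control period).
- manip.grab_frame(name): name is "side" or "top" or "wrist"; returns a dict with "img" (400x640x3 uint8, blue, green, red), "mtx" (3x3 intrinsics, pixels), "R" (3x3) and "t" (3): a world point X has camera coordinates R X + t. Camera axes: x right, y down, z forward; pixel columns grow to the right and rows downward; lengths in m; the calibration is good to about 2 mm. A picture is of the moment at which its call begins. There is no depth.
- manip.job_done(): hands the job in; it is judged then, once.
The state is a dict: "time": time; "joint_pos": joint angles; "joint_vel": joint speeds; "joint_efforts": joint torques, N m; "tool_pos": TCP position; "tool_rot": TCP orientation; "contact_force": force on the tool from outside, world axes, zero at the start; "ft_torque": the same for the moment, N m; "gripper_width": opening from 0.0 (shut) to 1.0 (fully open); "grasp_force": force on a finger pad.
Only numpy, scipy, OpenCV 4.12 (cv2) and the standard library are available. Lean on these libraries where they do the work, as an engineer would, in place of code of your own. Each camera call takes 0.05 s, during which the arm holds its last target. There are 200 camera calls.

TASK

Unscrew the black cap of the jar that is held in the wooden holder: turn it anticlockwise (seen from above), letting go and gripping again as often as needed, until the thread lets it go. Then lift it off and set it down right way up, wholly on the round cork mat, and let go. Leave the pink bottle standing where it is.

Things in the scene. Friction and masses are not known exactly. Their poses are not given: they have to be found in the camera images.
- cap: the jar's black ribbed screw cap, 56 mm in diameter, 30 mm high, about 40 g, hollow below. Origin: centre of the skirt's lower edge, z up through the top. Screwed on, its origin is 82 mm and its top 112 mm above the table. Loose on a coarse thread with 1 mm of play and little friction, it stays where it is between twists. It must rise 30 mm to be clear of the neck
- cap_mark (a point): unmarked point on the cap's outside, 28 mm from the axis along the cap's x, 15 mm above the lower edge: shows the cap's turn, anticlockwise from above from the jar's x axis. It starts at 0 to 12 deg (screwed down). From 108 deg to a stop at 154 deg the cap lifts straight off (best 130); before that it may rise 1 to 4 mm but holds. Clockwise it is stopped
- jar: round glass jar, 73 mm in diameter, white inside, in a square wooden holder (92 mm square, 44 mm high, on a 120 x 96 mm foot) screwed to the table: it cannot move or turn. Origin: on the jar's axis at table height, z up, x along the long side of the foot. Shoulder at 80 mm height, neck top at 106 mm. Its place varies
- mat: round cork mat, 130 mm in diameter, 5 mm thick, fixed to the table. Origin: centre of its underside, at table height
- bottle_rose: loose pink bottle with a fixed white cap, 72 mm in diameter, 130 mm high, standing free on the table (no holder). Origin: centre of its underside. Bystander, to be left standing in its place
There are look-alikes about, which are no part of the job. Several things have the shape of the cap; the one meant has the colours described above.

How it is judged:
By the outcome, as a careful person would: the job done as asked, in the order asked, and still so for the second after the job is handed in, with the robot touching nothing.
It also fails if it takes over 51 s, if anything falls off the work surface, if the arm or the gripper's body presses on something with over 40 N, if the wrist force passes 120 N, or if a joint passes its speed limit or range.

## Working session

There is one attempt and no reset: what is moved stays moved. The work goes in short steps, Python scripts to look and compute and a tool call to move; the robot and the scene stay as the last step left them, time stands still between calls to the robot, and variables do not carry over. Pictures are saved under pics/ and viewed, at most 10 in all, crops included, and the job is handed in when it is done.

Besides the shell and the picture viewer there is one more tool, called as name(argument=value, ...) on one line, values as JSON. move_arm: Moves the arm, as the interface text tells. Its arguments: {"type":"object","properties":{"rows":{"type":"array","items":{"type":"array","items":{"type":"number"}}}},"required":["rows"]}

```bash
mkdir -p pics
python3 - <<'E'
from plant import manip
import cv2,pickle
s=manip.state();print(s, manip.tip_reach)
d={}
for n in("top","side"):
    f=manip.grab_frame(n);d[n]=f;cv2.imwrite(f"pics/{n}0.png",f["img"]);print(n,f["mtx"],f["R"],f["t"])
pickle.dump(d,open("f0.pkl","wb"))
E
```

```text
{'time': 0.0, 'joint_pos': array([-1.35202914e+00,  5.33895547e-02,  1.61429159e+00,  2.46781702e-05,
        1.47598282e+00, -1.18966721e-01]), 'joint_vel': array([-3.49058191e-04, -1.84170570e-04, -2.54247820e-05,  1.19191892e-03,
       -2.46973610e-04, -9.96320511e-04]), 'joint_efforts': array([ 1.95363107e-03, -3.93685341e+01, -3.70172918e+01, -2.05715104e-06,
        7.04232400e-03,  2.41643505e-06]), 'tool_pos': array([ 0.2069935 , -0.58911539,  0.24904414]), 'tool_rot': array([-1.03497917e-03,  9.85775496e-01,  1.68064271e-01, -3.93908520e-05]), 'contact_force': array([0.40608898, 0.3023828 , 0.40410923]), 'ft_torque': array([-0.01036305, -0.00773481, -0.06102723]), 'grasp_force': 0.0, 'gripper_width': 1.0007334314481744} 0.019
top [[416.00987245   0.         320.26434198]
 [  0.         416.00987245 200.22837385]
 [  0.           0.           1.        ]] [[ 0.00419473 -0.99995295  0.00874681]
 [-0.98345848 -0.00570916 -0.18104371]
 [ 0.18108513 -0.00784269 -0.98343615]] [-0.0953354   0.53469013  0.94395312]
side [[428.27263171   0.         313.08418871]
 [  0.         428.27263171 208.38823904]
 [  0.           0.           1.        ]] [[-0.94880642 -0.31563121 -0.01197144]
 [-0.27714526  0.85009961 -0.44779589]
 [ 0.15151528 -0.42155379 -0.89405566]] [0.48490218 0.25722161 0.88338333]
```

View pics/top0.png

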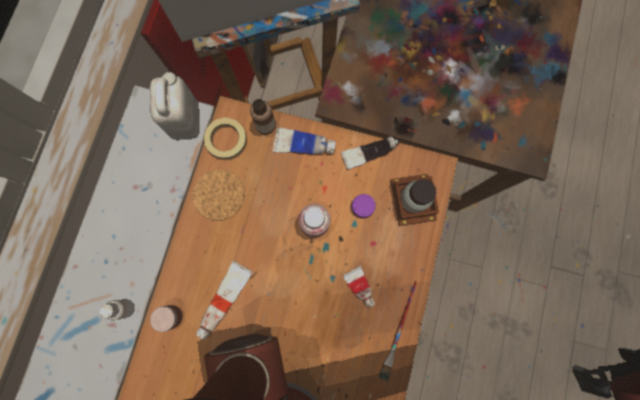

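View pics/side0.png

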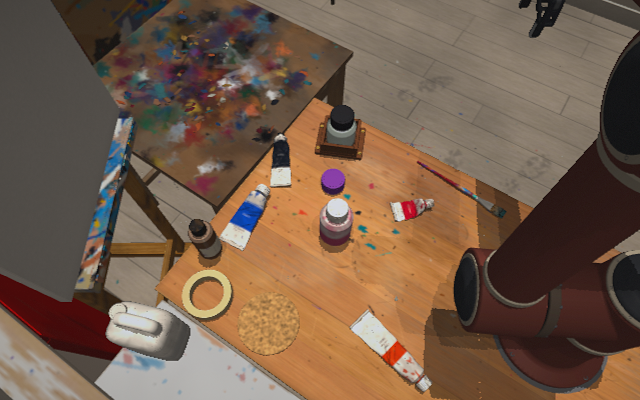

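```bash
cat > h.py <<'E'
import numpy as np,cv2
def ray(f,uv,z):
    d=f["R"].T@np.linalg.solve(f["mtx"],[uv[0],uv[1],1.]);c=-f["R"].T@f["t"]
    return c+d*(z-c[2])/d[2]
def proj(f,X):
    p=f["mtx"]@(f["R"]@np.array(X)+f["t"]);return p[:2]/p[2]
def blob(f,lo,hi,box):
    x0,y0,x1,y1=box
    m=cv2.inRange(cv2.cvtColor(f["img"],cv2.COLOR_BGR2HSV)[y0:y1,x0:x1],lo,hi)
    m=cv2.morphologyEx(m,cv2.MORPH_OPEN,np.ones((3,3),np.uint8))
    c=max(cv2.findContours(m,cv2.RETR_EXTERNAL,cv2.CHAIN_APPROX_NONE)[0],key=cv2.contourArea)+[x0,y0]
    M=cv2.moments(c);return np.array([M["m10"],M["m01"]])/M["m00"],c
E
python3 - <<'E'
from h import *;import pickle
d=pickle.load(open("f0.pkl","rb"));ims=[]
for n,bc,bm,bh in(("top",(400,170,445,215),(185,160,250,230),(380,165,450,235)),("side",(320,95,365,135),(230,285,305,360),(305,95,375,170))):
    f=d[n];print(n,"cam",-f["R"].T@f["t"])
    uv,c=blob(f,(0,0,0),(180,255,62),bc);print("cap",uv,cv2.boundingRect(c),ray(f,uv,.097))
    uv,m=blob(f,(10,90,120),(28,200,255),bm);print("mat",uv,cv2.boundingRect(m),ray(f,uv,.005), cv2.contourArea(m))
    x0,y0,x1,y1=bh;I=f["img"].copy();cv2.drawContours(I,[c],-1,(0,255,0),1);J=I[y0:y1,x0:x1];x0,y0,x1,y1=bm;K=cv2.drawContours(f["img"].copy(),[m],-1,(0,255,0),1)[y0:y1,x0:x1]
    ims.append(np.hstack([cv2.resize(J,(390,290),interpolation=0),cv2.resize(K,(390,290),interpolation=0)]))
cv2.imwrite("pics/c1.png",np.vstack(ims))
E
```

```text
top cam [ 0.35530957 -0.08487514  1.02595379]
cap [425.82983683 187.1025641 ] (414, 180, 20, 19) [ 0.5583161 -0.3338087  0.097    ]
mat [218.78008282 195.87363808] (185, 160, 65, 70) [0.5528802  0.16022684 0.005     ] 4145.5
side cam [0.39751998 0.30677986 0.91078162]
cap [340.19357496 113.59802306] (328, 95, 26, 36) [ 0.55378917 -0.33721438  0.097     ]
mat [268.33333333 321.16809551] (230, 285, 75, 75) [0.5567469  0.15917119 0.005     ] 5249.0
```

View pics/c1.png

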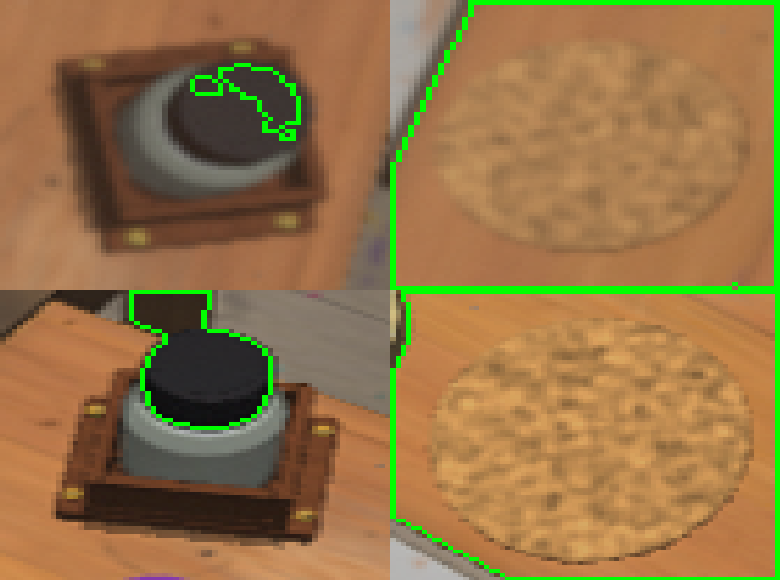

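Run:
```python
from h import *;import pickle
d=pickle.load(open("f0.pkl","rb"));T,S=d["top"],d["side"]
print("cap T",ray(T,(422.4,192.5),.111),"S",ray(S,(341.7,113),.112))
uv,c=blob(S,(0,0,0),(180,255,62),(320,105,365,135));print(cv2.boundingRect(c),uv,ray(S,uv,.097))
print("mat",ray(T,(218.8,195),.005),ray(S,(268.7,323.5),.005))
# gold screws on the holder foot / corners: crop pixel -> image
for p in((93,63),(242,47),(137,237),(287,221)):
    u=(380+p[0]*70/390-.5,165+p[1]*70/290-.5);print("screwT",ray(T,u,.012))
for p in((95,408),(322,428),(72,493),(302,515)):
    u=(305+p[0]*70/390-.5,95+(p[1]-290)*75/290-.5);print("screwS",ray(S,u,.012))
for z in (.13,):
    print("bottle",ray(T,(314,217),z),ray(S,(338,209),z))
print("purple",ray(T,(363,206),.03))
for X in([.55,-.335,.097],[.56,-.335,.097]):print(proj(T,X),proj(S,X))
```

```text
cap T [ 0.54279124 -0.32180606  0.111     ] S [ 0.54805727 -0.32811546  0.112     ]
(330, 105, 24, 26) [341.61390636 117.3665269 ] [ 0.54732761 -0.32746229  0.097     ]
mat [0.55510129 0.16028446 0.005     ] [0.55428681 0.1634244  0.005     ]
screwT [ 0.59539216 -0.28296094  0.012     ]
screwT [ 0.60576583 -0.35051301  0.012     ]
screwT [ 0.48949913 -0.2993526   0.012     ]
screwT [ 0.49944497 -0.36614795  0.012     ]
screwS [ 0.60543194 -0.35387739  0.012     ]
screwS [ 0.50035515 -0.37038902  0.012     ]
screwS [ 0.59420231 -0.2851279   0.012     ]
screwS [ 0.490383   -0.30064584  0.012     ]
bottle [ 0.48314112 -0.07855959  0.13      ] [ 0.48116244 -0.07576836  0.13      ]
purple [ 0.52503967 -0.19674455  0.03      ]
[426.50195886 190.66335205] [341.44821631 114.68794704]
[426.31832353 186.38665058] [337.43302358 113.6662032 ]
```

move_arm(rows=[[2.915,-0.96,0,0,0,0,1],[2.915,-0.96,0,0,0,0,1],[2.915,-0.96,0,0,0,0,1],[2.915,-0.96,0,0,0,0,1],[2.915,-0.96,0,0,0,0,1],[2.915,-0.96,0,0,0,0,1],[2.915,-0.96,0,0,0,0,1],[2.915,-0.96,0,0,0,0,1],[2.915,-0.96,0,0,0,0,1],[2.915,-0.96,0,0,0,0,1],[2.915,-0.96,0,0,0,0,1],[2.915,-0.96,0,0,0,0,1],[2.915,-0.96,0,0,0,0,1],[2.915,-0.96,0,0,0,0,1],[0,0,0,0,0,6.3,1],[0,0,0,0,0,6.3,1],[0,0,0,0,0,6.3,1],[0,0,0,0,0,6.3,1],[0,0,0,0,0,0,1],[0,0,0,0,0,0,1]])

```text
time: 1.77
tool_pos: [0.5474, -0.3274, 0.2497]
tool_rot: [-0.0, 0.999, -0.05, -0.0]
contact_force: [0.0, 0.3, 0.0]
gripper_width: 1.001
grasp_force: 0.0
```

Run:
```python
from h import *
from plant import manip
f=manip.grab_frame("wrist");I=f["img"].copy();s=manip.state();print(s["joint_pos"],-f["R"].T@f["t"])
for z,r in((.112,.028),(.082,.028)):
    P=np.array([proj(f,[.5475+r*np.cos(a),-.327+r*np.sin(a),z]) for a in np.linspace(0,6.28,60)]);print(P.mean(0))
    cv2.polylines(I,[P.astype(np.int32)],True,(0,255,0),1)
cv2.imwrite("pics/w1.png",I)
```

```text
[-6.55701607e-01  8.35364009e-02  1.58131758e+00  1.65045505e-05
  1.47748070e+00  1.01452862e+00] [ 0.63117679 -0.3350798   0.37255346]
[314.74685854 194.16244972]
[314.73104707 185.59040316]
```

View pics/w1.png

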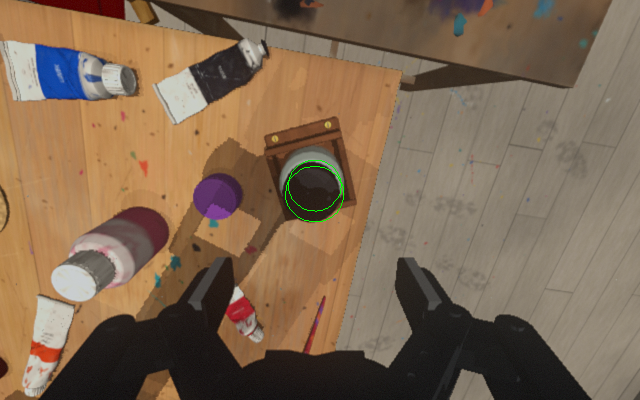

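move_arm(rows=[[0,0,2.5,0,0,0,1],[0,0,2.5,0,0,0,1],[0,0,2.5,0,0,0,1],[0,0,2.5,0,0,0,1],[0,0,2,0,0,0,1],[0,0,1.5,0,0,0,1],[0,0,1,0,0,0,1],[0,0,0.5,0,0,0,1],[0,0,0,0,0,0,1],[0,0,0,0,0,0,1]])

```text
time: 2.65
tool_pos: [0.5482, -0.3281, 0.1013]
tool_rot: [0.0, 0.999, -0.051, 0.001]
contact_force: [-0.2, 0.0, 0.5]
gripper_width: 0.997
grasp_force: 0.0
```

move_arm(rows=[[0,0,0,0,0,0,0.2],[0,0,0,0,0,0,-1],[0,0,0,0,0,0,-1],[0,0,0,0,0,0,-1],[0,0,0,0,0,0,-1],[0,0,0,0,0,0,-1],[0,0,0,0,0,0,-1],[0,0,0,0,0,0,-1],[0,0,0,0,0,0,-1],[0,0,0,0,0,0,-1]])

```text
time: 3.48
tool_pos: [0.549, -0.3253, 0.1027]
tool_rot: [-0.002, 0.999, -0.051, 0.001]
contact_force: [-0.8, 10.0, 8.0]
gripper_width: 0.639
grasp_force: 62.4
```

move_arm(rows=[[0,-0.15,-0.1,0,0,0,-1],[0,-0.15,0,0,0,0,-1],[0,0,0,0,0,0,-1],[0,0,0,0,0,0,-1]])

```text
time: 3.82
tool_pos: [0.5488, -0.3249, 0.1028]
tool_rot: [0.0, 0.999, -0.051, 0.001]
contact_force: [1.5, 2.6, 6.6]
gripper_width: 0.637
grasp_force: 63.5
```

move_arm(rows=[[0,0,0,0,0,-5,-1],[0,0,0,0,0,-5,-1],[0,0,0,0,0,-5,-1],[0,0,0,0,0,-5,-1],[0,0,0,0,0,-5,-1],[0,0,0,0,0,-5,-1],[0,0,0,0,0,0,-1],[0,0,0,0,0,0,-1]])

```text
time: 4.48
tool_pos: [0.5492, -0.3239, 0.1028]
tool_rot: [-0.001, 0.978, 0.209, 0.002]
contact_force: [1.6, 4.3, 5.8]
gripper_width: 0.64
grasp_force: 63.7
```

```bash
python3 -c "
from plant import manip
s=manip.state();print(s['tool_pos'],s['contact_force'],s['ft_torque'],s['joint_pos'])"
```

```text
[ 0.54924609 -0.32390698  0.10275075] [1.62091155 4.29983674 5.84344062] [ 1.03419288 -0.29021907 -0.0742312 ] [-0.65074434  0.20986746  1.69757962  0.00329789  1.23287805  0.49748857]
```

move_arm(rows=[[0,0,-0.1,0,0,-5.9,-1],[0,0,0,0,0,-5.9,-1],[0,0,0,0,0,-5.9,-1],[0,0,0,0,0,-5.9,-1],[0,0,0,0,0,-5.9,-1],[0,0,0,0,0,-5.9,-1],[0,0,0,0,0,-5.9,-1],[0,0,0,0,0,-5.9,-1],[0,0,0,0,0,-5.9,-1],[0,0,0,0,0,-5.9,-1],[0,0,0,0,0,-5.9,-1],[0,0,0,0,0,-5.9,-1],[0,0,0,0,0,-5.9,-1],[0,0,0,0,0,-5.9,-1],[0,0,0,0,0,-5.9,-1],[0,0,0,0,0,-5.9,-1],[0,0,0,0,0,0,-1],[0,0,0,0,0,0,-1]])

```text
time: 5.98
tool_pos: [0.5463, -0.3229, 0.1026]
tool_rot: [-0.004, 0.511, 0.86, 0.001]
contact_force: [-6.5, 9.1, 10.6]
gripper_width: 0.64
grasp_force: 64.0
```

```bash
python3 -c "
from plant import manip
s=manip.state();print(s['tool_pos'],s['contact_force'],s['ft_torque'],s['joint_pos'])"
```

```text
[ 0.5462829  -0.32288397  0.10264636] [-6.47889787  9.05116144 10.61038774] [1.30411969 1.25848766 0.11582497] [-6.51176991e-01  2.08273795e-01  1.69963426e+00  4.14215714e-04
  1.24089957e+00 -1.15051487e+00]
```

move_arm(rows=[[0,0,-0.2,0,0,0,-1],[0,0,-0.2,0,0,0,-1],[0,0,-0.2,0,0,0,-1],[0,0,-0.2,0,0,0,-1],[0,0,0,0,0,0,-1],[0,0,0,0,0,0,-1]])

```text
time: 6.48
tool_pos: [0.5459, -0.323, 0.1081]
tool_rot: [-0.004, 0.511, 0.86, 0.001]
contact_force: [-4.3, 5.0, -1.2]
gripper_width: 0.637
grasp_force: 64.0
```

move_arm(rows=[[0,0,-0.3,0,0,0,-1],[0,0,-0.3,0,0,0,-1],[0,0,-0.3,0,0,0,-1],[0,0,-0.3,0,0,0,-1],[0,0,0,0,0,0,-1]])

```text
time: 6.9
tool_pos: [0.5457, -0.3236, 0.1206]
tool_rot: [-0.004, 0.511, 0.86, -0.0]
contact_force: [-5.3, 4.1, 0.7]
gripper_width: 0.642
grasp_force: 64.2
```

move_arm(rows=[[0,0,-0.5,0,0,0,-1],[0,0,-0.5,0,0,0,-1],[0,0,-0.5,0,0,0,-1],[0,0,-1,0,0,0,-1],[0,0,-2,0,0,0,-1],[0,0,-2,0,0,0,-1],[0,0,-2,0,0,0,-1],[0,0,-2,0,0,0,-1],[0,0,-2,0,0,0,-1],[0,0,0,0,0,0,-1],[0,0,0,0,0,0,-1],[0,0,0,0,0,0,-1]])

```text
time: 7.9
tool_pos: [0.5478, -0.3245, 0.2468]
tool_rot: [-0.0, 0.511, 0.86, -0.0]
contact_force: [0.1, -0.3, -0.4]
gripper_width: 0.643
grasp_force: 64.2
```

Run:
```python
from h import *
from plant import manip
import numpy as np
s=manip.state();p=s["tool_pos"];print(p,s["tool_rot"],s["contact_force"],s["joint_pos"])
w=manip.grab_frame("wrist")["img"];f=manip.grab_frame("side")
u=proj(f,p).astype(int);print(u);x0=min(max(u[0]-80,0),480);y0=min(max(u[1]-60,0),280)
cv2.imwrite("pics/l1.png",np.vstack([cv2.resize(w,(400,250)),cv2.resize(f["img"][y0:y0+120,x0:x0+160],(400,300))]))
```

```text
[ 0.54776266 -0.32454813  0.24677118] [-1.42672776e-04  5.10899733e-01  8.59640298e-01 -2.60137950e-05] [ 0.09633396 -0.29564776 -0.36360054] [-6.51655507e-01  8.22182124e-02  1.58787191e+00 -8.49602967e-05
  1.47177998e+00 -1.14998120e+00]
[344  72]
```

View pics/l1.png

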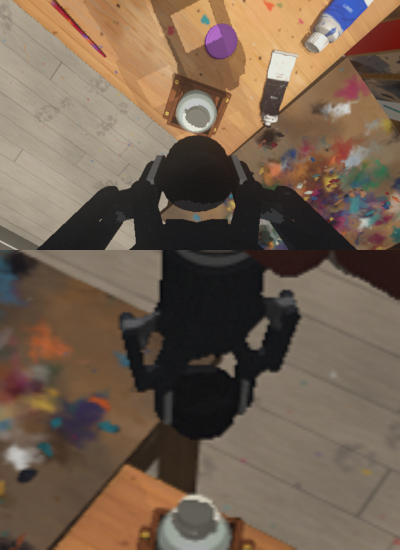

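move_arm(rows=[[1.5,0.85,0,0,0,0,-1],[3.03,1.71,0,0,0,0,-1],[3.03,1.71,0,0,0,0,-1],[3.03,1.71,0,0,0,0,-1],[3.03,1.71,0,0,0,0,-1],[3.03,1.71,0,0,0,0,-1],[3.03,1.71,0,0,0,0,-1],[3.03,1.71,0,0,0,0,-1],[3.03,1.71,0,0,0,0,-1],[3.03,1.71,0,0,0,0,-1],[3.03,1.71,0,0,0,0,-1],[3.03,1.71,0,0,0,0,-1],[3.03,1.71,0,0,0,0,-1],[3.03,1.71,0,0,0,0,-1],[1.5,0.85,0,0,0,0,-1],[0,0,0,0,0,0,-1],[0,0,0,0,0,0,-1],[0,0,0,0,0,0,-1]])

```text
time: 9.5
tool_pos: [0.5549, 0.1619, 0.2464]
tool_rot: [-0.0, 0.511, 0.86, -0.001]
contact_force: [0.6, -0.5, 0.3]
gripper_width: 0.64
grasp_force: 64.2
```

move_arm(rows=[[0,0,2,0,0,0,-1],[0,0,3,0,0,0,-1],[0,0,3,0,0,0,-1],[0,0,3,0,0,0,-1],[0,0,3,0,0,0,-1],[0,0,3,0,0,0,-1],[0,0,2,0,0,0,-1],[0,0,1,0,0,0,-1],[0,0,0.5,0,0,0,-1],[0,0,0,0,0,0,-1],[0,0,0,0,0,0,-1],[0,0,0,0,0,0,-1]])

```text
time: 10.5
tool_pos: [0.557, 0.1621, 0.0444]
tool_rot: [0.001, 0.511, 0.86, 0.001]
contact_force: [-0.5, 0.3, 0.6]
gripper_width: 0.636
grasp_force: 64.2
```

move_arm(rows=[[0,0,0.4,0,0,0,-1],[0,0,0.4,0,0,0,-1],[0,0,0.3,0,0,0,-1],[0,0,0,0,0,0,-1],[0,0,0,0,0,0,-1],[0,0,0,0,0,0,-1],[0,0,0,0,0,0,-1]])

```text
time: 11.08
tool_pos: [0.5556, 0.1621, 0.0314]
tool_rot: [0.0, 0.511, 0.86, 0.0]
contact_force: [0.5, -0.1, -0.3]
gripper_width: 0.639
grasp_force: 64.2
```

move_arm(rows=[[0,0,0.2,0,0,0,-1],[0,0,0.15,0,0,0,-1],[0,0,0.1,0,0,0,-1],[0,0,0,0,0,0,-1],[0,0,0,0,0,0,-1],[0,0,0,0,0,0,-1],[0,0,0,0,0,0,-1]])

```text
time: 11.67
tool_pos: [0.5556, 0.1621, 0.0269]
tool_rot: [0.0, 0.511, 0.86, 0.0]
contact_force: [0.0, 0.1, 0.1]
gripper_width: 0.637
grasp_force: 64.2
```

move_arm(rows=[[0,0,0.1,0,0,0,-1],[0,0,0.1,0,0,0,-1],[0,0,0,0,0,0,-1],[0,0,0,0,0,0,-1],[0,0,0,0,0,0,-1],[0,0,0,0,0,0,-1]])

```text
time: 12.17
tool_pos: [0.5558, 0.1621, 0.0259]
tool_rot: [0.0, 0.511, 0.86, -0.0]
contact_force: [-2.8, -0.7, 5.9]
gripper_width: 0.64
grasp_force: 64.8
```

Contact at the expected height (6 N). Release slowly, then rise straight up.

move_arm(rows=[[0,0,0,0,0,0,0.4],[0,0,0,0,0,0,0.5],[0,0,0,0,0,0,0.7],[0,0,0,0,0,0,1],[0,0,0,0,0,0,1],[0,0,0,0,0,0,1],[0,0,0,0,0,0,1],[0,0,0,0,0,0,1],[0,0,0,0,0,0,1],[0,0,0,0,0,0,1]])

```text
time: 13.0
tool_pos: [0.5555, 0.1621, 0.0248]
tool_rot: [-0.0, 0.511, 0.86, -0.0]
contact_force: [0.6, -0.5, -1.1]
gripper_width: 0.999
grasp_force: 0.0
```

move_arm(rows=[[0,0,-0.5,0,0,0,1],[0,0,-1,0,0,0,1],[0,0,-2,0,0,0,1],[0,0,-3,0,0,0,1],[0,0,-3,0,0,0,1],[0,0,-3,0,0,0,1],[0,0,-3,0,0,0,1],[0,0,-3,0,0,0,1],[0,0,-2,0,0,0,1],[0,0,0,0,0,0,1],[0,0,0,0,0,0,1],[0,0,0,0,0,0,1]])

```text
time: 14.0
tool_pos: [0.5549, 0.162, 0.2291]
tool_rot: [-0.0, 0.511, 0.86, -0.0]
contact_force: [-0.9, 0.3, 0.0]
gripper_width: 1.005
grasp_force: 0.0
```

Run:
```python
from plant import manip
import cv2
cv2.imwrite("pics/e1.png",manip.grab_frame("side")["img"])
```

```text
(no output)
```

View pics/e1.png

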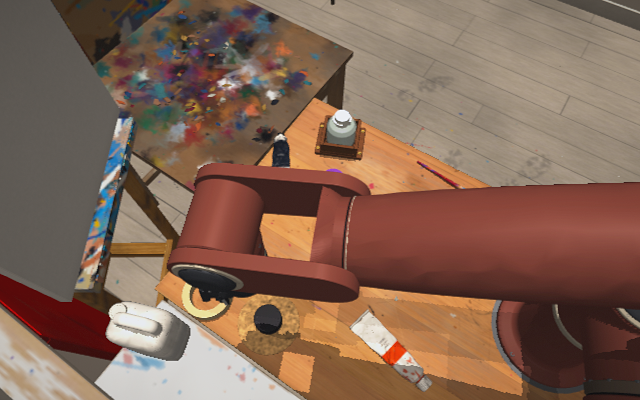

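The side view shows the cap upright at the middle of the mat, at about (268,318), and the jar neck bare. The arm hides the pink bottle, so I'll check it in the top view.

Run:
```python
from plant import manip
import cv2,numpy as np
a=manip.grab_frame("top")["img"];b=manip.grab_frame("wrist")["img"]
cv2.imwrite("pics/e2.png",cv2.resize(np.vstack([a,b]),(480,600)))
```

```text
(no output)
```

View pics/e2.png

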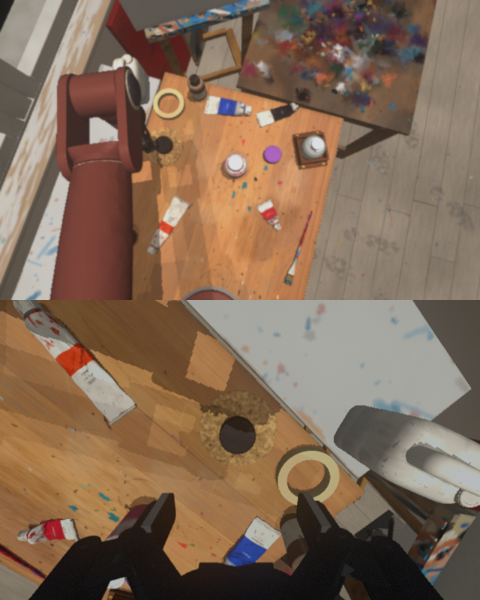

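The top view shows the pink bottle still standing in its place, at (235,165) in the scaled picture. The wrist view shows the cap centred on the mat at (237,435), with nothing touching it.

```bash
python3 -c "
from plant import manip
print(manip.job_done())"
```

```text
the job is handed in; nothing more can be done
None
```

The black cap is unscrewed (about 124° in one grip) and stands right way up in the middle of the cork mat, with the pink bottle where it was; I handed the job in at about 14 s, and no verdict was shown.

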